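# Make up a grinding-wheel order from sloped picking bins

## Task

Make up the order on the plywood carrier. From the sloped black picking bins take the largest grinding wheel (100 mm across) and stand it on edge between the tines of the carrier's rack, in any of the three free gaps, seated on both rails; and take the steel clamping flange and lay it flat, hub up, in the carrier's small tray. The wheel is brittle, so lower it into place and never let it drop; leave the thin wheel, the plain spacer ring and the two wheels already in the rack where they are.

Things in the scene. Friction and masses are not known exactly. Their poses are not given: they have to be found in the camera images.
- wheel_center (a point): Centre of the large grinding wheel to take: plain grey disc, 100 mm diameter, 16 mm thick, 0.18-0.36 kg, paper ring round its 20 mm bore. x axis = wheel axis (normal to the faces). At the start it stands on edge in a bin, face flat on the inside of the bin's front wall, its top leaning 0.32 rad towards the robot's side. Pinch its two faces at the top rim and draw it out upwards.
- bin_wheel: The black bin that holds the large wheel (fixed), 120 mm wide, 170 mm long, sloping 0.32 rad down to its front. Origin under its middle, x towards its raised back, level. In the plane of the leaning wheel, the front wall's edge is 6 mm and the side walls' edges 26 mm above the wheel's centre; the wheel's rim is 50 mm above it. The bin is empty behind the wheel (over 130 mm).
- flange_center (a point): Centre of the steel clamping flange to take, 12 mm above its underside: base 42 mm diameter, 8 mm thick, with a round hub 26 mm diameter on top, 24 mm high in all, 13 mm bore, 0.09-0.18 kg. z axis from base to hub; at the start it lies base down on the sloping floor of its compartment (z leans 0.32 rad), x pointing up the slope. Pinch the hub, fingers closing along the slope.
- bin_parts: The black bin (fixed, outside as the wheel's bin) with a white insert that makes two side-by-side compartments, each 54 mm wide and 162 mm long up the slope, the flange in the middle of one, the spacer ring in the other. Above the insert's floor the low divider stands 18 mm, side walls 42 mm, front wall 22 mm. Origin under its middle, x towards its raised back, level.
- rack (a point): Where the centre of a 100 mm wheel comes when seated in the middle gap of the carrier's rack, 70 mm above the bench. x = along the row of gaps = axis of a standing wheel; z up. Gaps are 27 mm apart, 21 mm clear; those centred at x = -27, 0, 27 mm are free, those at -54 and 54 mm hold smaller wheels. See carrier for rails and tines.
- carrier: Plywood order carrier (fixed), 180 (x) by 250 mm (y), origin at bench level under its middle: rack on the +y half, tray on the -y half. The rack: two wooden rails along x, top 30 mm above the bench, inner edges 60 mm apart, carry the wheel's rim; steel tines, 6 mm thick, stand on the rails 36 mm either side of the rack's middle, up to 85 mm above the bench, between the gaps.
- tray (a point): Centre of the floor of the carrier's small-parts tray, level, 14 mm above the bench; x and y along its sides, z up. Inside 160 mm (x) by 98 mm (y), open on top, walls 4 mm thick and 18 mm high above the floor. It lies 125 mm from the rack's middle.
- wheel: The large grinding wheel: origin at its centre, same frame as wheel_center.
- flange: The clamping flange: origin at the centre of its underside, z towards the hub.
- thin_wheel: A smaller, thinner grinding wheel, 80 mm diameter, 10 mm thick, alone in another bin, leaning in the same way; not wanted. Origin at its centre, x axis normal to its faces.
- spacer: A plain steel spacer ring without a hub, 36 mm diameter, 16 mm high, bore 20 mm, in the compartment beside the flange; not wanted. Origin at the centre of its underside.
- rack_wheel_a: A wheel 75 mm in diameter and 18 mm thick already standing in the rack's outer gap at x = -54 mm, its top 90 mm above the bench. Origin at its centre, x axis normal to its faces.
- rack_wheel_b: A wheel 75 mm in diameter and 18 mm thick already standing in the rack's outer gap at x = 54 mm, its top 90 mm above the bench. Origin at its centre, x axis normal to its faces.
- stand: Wooden stand (fixed) with the three black bins side by side on a slope that falls to its front (-x). Origin at bench level under its middle, x to the raised back, y along the row; 0.20 m deep, 0.39 m wide. Bins are centred at y = -124, 0 and 124 mm, in any order; their highest edge, at the back, is 180 mm above the bench.
There are look-alikes about, which are no part of the job. Leave any green or orange look-alike of the wheel alone.

How it is judged:
By the outcome, as a careful person would: the job done as asked, in the order asked, and still so for the second after the job is handed in, with the robot touching nothing.
It also fails if it takes over 64 s, if anything falls off the work surface, if the arm or the gripper's body presses on something with over 40 N, if the wrist force passes 120 N, or if a joint passes its speed limit or range.

## Robot

A 7-joint arm with a two-finger parallel gripper is mounted at the origin on the work surface. World frame = base frame: x ahead of the robot, y to its left, z up, the work surface at z = 0. Lengths are in m, angles in rad, forces in N, time in s.
With the tool pointing down it reaches from about 0.4 to 0.85 m from the base axis. Payload 10.4 kg.
Tool frame: the origin (TCP) lies between the finger pads; the fingertips stand 22 mm ahead of it and the grasp point (between the pads) lies 3 mm ahead of it; z points along the fingers, y is the line along which they close (so a half turn about z gives the same grasp; the last joint's range is limited). The gripper opens to 85 mm and grips with 20 to 120 N. Pads are 22 mm wide; open, the fingers measure 114 mm over their backs; the gripper's body (76 mm by 85 mm) begins 54 mm behind the grasp point. The pads swing forward as they close: fully open they stand 13 mm farther back than shut.
Start: joints at [1.204, 0.332, -0.065, 1.46, 0.022, 1.35, -0.088], TCP at [0.211, -0.588, 0.253] pointing down, gripper open.
Joint ranges: [-2.6, 2.6], [-0.5, 2.12], [-1.47, 1.34], [0.16, 2.42], [-1.27, 4.41], [0.06, 2.06], [-2.6, 2.6]. Speed limits (rad/s): [2.22, 2.22, 2.79, 2.79, 3.14, 3.14, 3.14].

## Interface

Orientations are given as a unit quaternion [x, y, z, w].
In Python, from workcell import manip, camera, ticket, boxes_of, outline_of gives the robot as it stands.
- The arm moves only by the tool carry_out, never from a script. Its argument "deltas" is a list of rows, each a list of 5 numbers: the shift along the tool's x, y, z as a fraction of full scale, then the turn about the tool's z as a fraction of full scale, then the opening, from -1 (shut) to 1 (fully open), so that 0 is half open. In form: [[tx, ty, tz, spin, gripper], ...]. A call has 1 to 20 rows; each row is the pose to reach, as a shift and turn from the pose commanded when the call began, along the tool's axes at that moment; what a row does not reach only later rows make up. Full scale, the value 1, is 150 mm for a shift and 30 degrees for a turn. A row lasts 1/8 s, in which the tool goes at most 62.5 mm and 10.7 degrees, less where a joint would pass 70% of its speed; a pose out of reach is approached as far as the arm can. A call with a number of a shift or a turn outside -1 to 1 is refused whole. A call with a gripper value outside its range is refused whole. The fingers move at their own pace and stop on an object; "force" is the grip in N (left out, the last holds). Time passes only in rows, so rows that repeat a pose let the fingers close. It gives the time, the measured TCP pose, the force, the opening and the grip force at its end, in the units of the state.
- manip.get_obs(): the state, without advancing time (a new reading comes with each control period).
- camera(name): name is "side" or "top"; returns a dict with "img" (400x640x3 uint8, red, green, blue), "depth" (400x640 float32, m along the optical axis (not along the pixel's ray), 0 where there is no reading), "vertical_fov" (degrees; the focal length in pixels is half the picture's height over the tangent of half this angle, whatever the lens; pixels are square), "cx", "cy" (the principal point, pixels), "k1" (the pictures are not rectified: a ray, as slopes to the right and down, at radius r is drawn at 1 + k1 r^2 times it, then the intrinsics apply), "R" (3x3) and "t" (3): a world point X has camera coordinates R X + t. Camera axes: x right, y down, z forward; pixel columns grow to the right and rows downward; lengths in m; the calibration is good to about 2 mm. A picture is of the moment at which its call begins.
- ticket.hand_in(): hands the job in; it is judged then, once.
Trained networks look in a picture, given as the dict that the camera call returned (one of the last four; its "shot" number tells which), for a name from the list of things; names that differ only in an ending like _2 or _b are one class to them, and where a whole thing is asked for, a point or a joint stands for the part that bears it (a point fixed in the world has none). Each returns a list of dicts, best first, with "conf" (0 to 1); they miss things now and then, are a little off and sometimes report something else, mostly with a low value. They report only what shows in the picture. A call takes as long as a camera call. They do not tell look-alikes from the thing itself.
- boxes_of(query, picture): "position" ([x, y, z] in m, in world coordinates, good to about 4 mm: the middle of the surface that is visible of it).
- outline_of(query, picture): "region" (400x640 bool, what is visible of it).
The state is a dict: "clock": time; "joint_pos": joint angles; "joint_velocities": joint speeds; "tau": joint torques, N m; "position": TCP position; "ee_rot": TCP orientation; "ft_force": force on the tool from outside, world axes, zero at the start; "torque": the same for the moment, N m; "grip_width": opening from 0.0 (shut) to 1.0 (fully open); "grasp_force": force on a finger pad.
Only numpy, scipy, OpenCV 4.12 (cv2) and the standard library are available. Lean on these libraries where they do the work, as an engineer would, in place of code of your own. Each camera call takes 0.05 s, during which the arm holds its last target. There are 200 camera calls.

## Working session

There is one attempt and no reset: what is moved stays moved. The work goes in short steps, Python scripts to look and compute and a tool call to move; the robot and the scene stay as the last step left them, time stands still between calls to the robot, and variables do not carry over. Pictures are saved under pics/ and viewed, at most 10 in all, crops included, and the job is handed in when it is done.

Besides the shell and the picture viewer there is one more tool, called after "Call:" as name([rows], argument=value, ...), one row to a line, values as JSON. carry_out: Moves the arm, as the interface text tells. Its arguments: {"type":"object","properties":{"deltas":{"type":"array","items":{"type":"array","items":{"type":"number"}}},"force":{"type":"number"}},"required":["deltas"]}

```bash
mkdir -p pics; ls; cat > h.py <<'E'
import numpy as np, cv2
from workcell import manip, camera, ticket, boxes_of, outline_of
from scipy.spatial.transform import Rotation as Rn
def cam(n):
    d=camera(n); return d
def intr(d):
    h,w=d["depth"].shape; f=h/2/np.tan(np.radians(d["vertical_fov"])/2); return f
def cloud(d):
    h,w=d["depth"].shape; f=intr(d)
    v,u=np.mgrid[:h,:w]; x=(u-d["cx"])/f; y=(v-d["cy"])/f
    xd,yd=x.copy(),y.copy()
    for _ in range(20):
        s=1+d["k1"]*(x*x+y*y); x=xd/s; y=yd/s
    z=d["depth"]; P=np.stack([x*z,y*z,z],-1)
    W=(P-d["t"])@d["R"]   # R^T (P-t)
    W[z<=0]=np.nan; return W
def proj(d,X):
    c=d["R"]@np.asarray(X)+d["t"]; x,y=c[0]/c[2],c[1]/c[2]; s=1+d["k1"]*(x*x+y*y); f=intr(d)
    return f*x*s+d["cx"],f*y*s+d["cy"]
def save(n,img): cv2.imwrite("pics/"+n+".png",cv2.cvtColor(img,cv2.COLOR_RGB2BGR))
E
python3 - <<'E'
from h import *
o=manip.get_obs(); print({k:np.round(v,3) for k,v in o.items()})
names="wheel flange thin_wheel spacer rack_wheel_a bin_wheel bin_parts carrier stand tray rack".split()
for n in ["top","side"]:
    d=cam(n); save(n+"0",d["img"]); np.savez(n+"0.npz",W=cloud(d),img=d["img"])
    print(n,np.round(-d["R"].T@d["t"],3),d["R"].round(2).tolist())
    for q in names:
        for b in boxes_of(q,d): print(q,round(b["conf"],2),np.round(b["position"],3),np.round(proj(d,b["position"])))
E
```

```text
pics
{'clock': np.float64(0.0), 'joint_pos': array([ 1.204,  0.333, -0.065,  1.461,  0.022,  1.35 , -0.088]), 'joint_velocities': array([-0.001, -0.001, -0.   ,  0.   , -0.   , -0.001, -0.002]), 'tau': array([-1.0000e-03, -6.2544e+01,  4.8000e-02, -3.9161e+01,  1.6000e-02,
        1.0000e-02, -0.0000e+00]), 'position': array([ 0.211, -0.588,  0.252]), 'ee_rot': array([ 0.985,  0.171, -0.   , -0.001]), 'ft_force': array([-0.354,  0.093,  0.79 ]), 'torque': array([ 0.037,  0.001, -0.007]), 'grasp_force': np.float64(0.0), 'grip_width': np.float64(1.001)}
top [ 0.287 -0.073  1.371] [[0.03, -1.0, -0.02], [-1.0, -0.03, -0.1], [0.1, 0.03, -1.0]]
wheel 0.96 [ 0.381 -0.372  0.015] [445. 213.]
wheel 0.87 [ 0.315 -0.248  0.01 ] [400. 236.]
wheel 0.82 [ 0.343 -0.518  0.016] [499. 229.]
wheel 0.79 [ 0.225 -0.42   0.011] [462. 271.]
wheel 0.77 [ 0.494 -0.372  0.138] [456. 166.]
flange 0.65 [ 0.554 -0.148  0.123] [367. 142.]
flange 0.46 [ 0.495 -0.371  0.135] [456. 166.]
thin_wheel 0.7 [ 0.487 -0.245  0.114] [405. 169.]
spacer 0.5 [ 0.545 -0.093  0.124] [346. 145.]
spacer 0.18 [ 0.595 -0.387  0.087
[... 673 characters left out ...]
el 0.74 [ 0.381 -0.384  0.019] [337. 299.]
wheel 0.71 [ 0.493 -0.398  0.135] [377. 269.]
flange 0.4 [ 0.547 -0.15   0.128] [360. 204.]
thin_wheel 0.43 [ 0.479 -0.274  0.123] [356. 240.]
rack_wheel_a 0.72 [0.472 0.258 0.064] [299. 146.]
rack_wheel_a 0.49 [0.574 0.282 0.064] [322. 136.]
bin_wheel 0.96 [ 0.595 -0.359  0.095] [402. 257.]
bin_parts 0.76 [ 0.538 -0.102  0.124] [352. 196.]
bin_parts 0.23 [0.471 0.259 0.063] [298. 146.]
carrier 0.7 [0.537 0.191 0.017] [321. 162.]
carrier 0.41 [ 0.554 -0.429  0.059] [398. 287.]
stand 0.55 [ 0.552 -0.429  0.06 ] [398. 287.]
stand 0.28 [ 0.593 -0.357  0.097] [401. 256.]
tray 0.94 [0.538 0.192 0.016] [321. 162.]
rack 0.58 [0.541 0.193 0.012] [322. 163.]
```

```bash
python3 - <<'E'
import cv2
a=cv2.imread("pics/top0.png")[60:300,170:530]; cv2.imwrite("pics/top0c.png",cv2.resize(a,None,fx=2.2,fy=2.2,interpolation=3))
a=cv2.imread("pics/side0.png")[100:370,240:480]; cv2.imwrite("pics/side0c.png",cv2.resize(a,None,fx=2.2,fy=2.2,interpolation=3))
E
```

```text
(no output)
```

View pics/top0c.png

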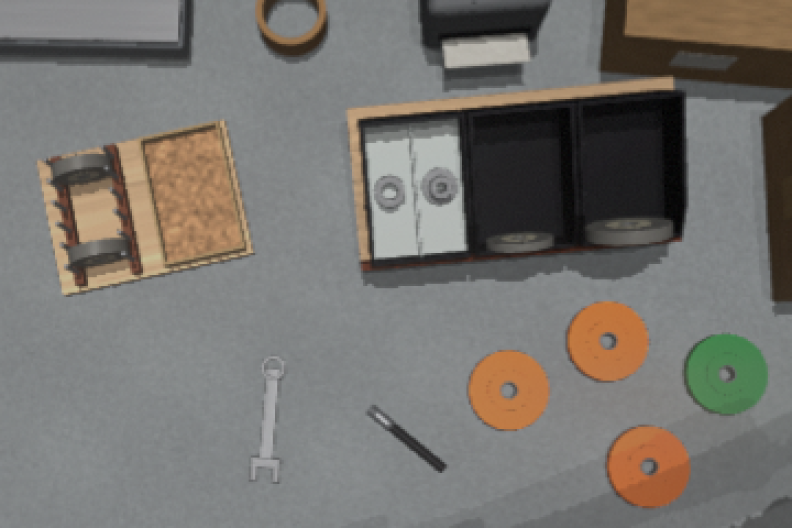

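View pics/side0c.png

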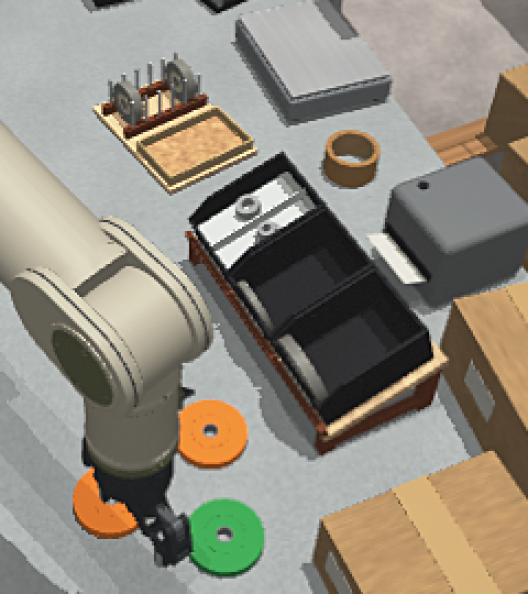

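Candidates for the large wheel (top picture): grey disc on edge in the right bin (456,166), which is the one described; smaller thin grey wheel in the middle bin (405,169); orange discs (400,236), (445,213), (462,271); green disc (499,229). The flange is the hubbed part at (367,142), beside the plain ring at (346,145). Next I'll measure them.

```bash
python3 - <<'E'
from h import *
cv2.imwrite("pics/choice.png",cv2.resize(cv2.imread("pics/top0.png")[115:190,330:490],None,fx=5,fy=5,interpolation=3))
for n in ["top","side"]:
    d=cam(n); W=cloud(d)
    for q in ["wheel_center","wheel","thin_wheel","flange","spacer","rack_wheel_a","tray","stand"]:
        for o in outline_of(q,d)[:6]:
            P=W[o["region"]]; P=P[~np.isnan(P[:,0])]
            m=P[:,2]>P[:,2].max()-.02
            print(n,q,round(o["conf"],2),len(P),"med",np.median(P,0).round(3),"min",np.percentile(P,3,0).round(3),"max",np.percentile(P,97,0).round(3))
# top cloud: back edge of bins (z>0.165), line fit; 
d=np.load("top0.npz"); W=d["W"]
def line(m,name):
    P=W[m][:,:2]; c=P.mean(0); u,s,v=np.linalg.svd(P-c); e=v[0]; 
    print(name,len(P),c.round(4),np.degrees(np.arctan2(e[1],e[0])).round(2),(s[1]/np.sqrt(len(P))).round(4),W[m][:,2].mean().round(4))
x,y,z=W[...,0],W[...,1],W[...,2]
line((z>.166)&(z<.2)&(y<0)&(y>-.45)&(x>.5),"backedge")
wh=lambda a,b:(z>.03)&(z<.2)&(x>a[0])&(x<a[1])&(y>b[0])&(y<b[1])
line((z>.06)&(z<.11)&(x>.4)&(x<.52)&(y>.2)&(y<.32),"rwA"); line((z>.06)&(z<.11)&(x>.54)&(x<.62)&(y>.2)&(y<.34),"rwB")
g=d["img"].astype(int)
print("carrier px z", )
# carrier outline
m=(z>.003)&(z<.2)&(x>.35)&(x<.70)&(y>.05)&(y<.45)
P=W[m][:,:2].astype(np.float32); r=cv2.minAreaRect(P); print("carrier",r)
m=(z>.01)&(z<.2)&(x>.38)&(x<.72)&(y>-.5)&(y<.05)
P=W[m][:,:2].astype(np.float32); print("stand",cv2.minAreaRect(P))
E
```

```text
top wheel_center 0.95 1001 med [ 0.378 -0.372  0.016] min [ 0.333 -0.414  0.009] max [ 0.421 -0.328  0.021]
top wheel_center 0.9 452 med [ 0.497 -0.372  0.133] min [ 0.482 -0.418  0.063] max [ 0.524 -0.33   0.152]
top wheel_center 0.74 1018 med [ 0.313 -0.251  0.015] min [ 0.269 -0.293  0.008] max [ 0.357 -0.208  0.021]
top wheel_center 0.59 1094 med [ 0.224 -0.425  0.015] min [ 0.181 -0.469  0.002] max [ 0.267 -0.379  0.02 ]
top wheel_center 0.58 1026 med [ 0.341 -0.52   0.015] min [ 0.299 -0.562  0.009] max [ 0.383 -0.477  0.02 ]
top wheel 0.81 1084 med [ 0.34  -0.519  0.015] min [ 0.298 -0.563  0.004] max [ 0.383 -0.475  0.02 ]
top wheel 0.8 990 med [ 0.312 -0.251  0.015] min [ 0.269 -0.292  0.01 ] max [ 0.355 -0.207  0.021]
top wheel 0.75 1071 med [ 0.378 -0.373  0.016] min [ 0.335 -0.421  0.006] max [ 0.421 -0.328  0.021]
top wheel 0.58 449 med [ 0.496 -0.372  0.133] min [ 0.482 -0.42   0.07 ] max [ 0.523 -0.33   0.152]
top wheel 0.41 217 med [ 0.55  -0.153  0.121] min [ 0.532 -0.172  0.108] max [ 0.57  -0.135  0.137]
top wheel 0.39 1294 med [ 0.65  -0.14   0.101] min [ 0.465 -0
[... 1735 characters left out ...]
039] max [0.484 0.285 0.094]
side rack_wheel_a 0.61 157 med [0.573 0.281 0.069] min [0.563 0.255 0.031] max [0.59  0.316 0.093]
side tray 0.73 2014 med [0.538 0.193 0.018] min [0.442 0.092 0.008] max [0.634 0.318 0.041]
side stand 0.79 1454 med [ 0.544 -0.425  0.061] min [ 0.465 -0.447  0.001] max [ 0.684 -0.08   0.102]
backedge 566 [ 0.6217 -0.2417] 96.64 0.0099 0.174
rwA 273 [0.4706 0.262 ] -77.03 0.0127 0.0793
rwB 271 [0.5711 0.2855] 101.37 0.0097 0.0794
carrier px z
carrier ((0.5249836444854736, 0.24970433115959167), (0.34875622391700745, 0.3992443382740021), 0.08422955125570297)
stand ((0.550039529800415, -0.26986217498779297), (0.4601156413555145, 0.3398969769477844), 89.9964828491211)
```

View pics/choice.png

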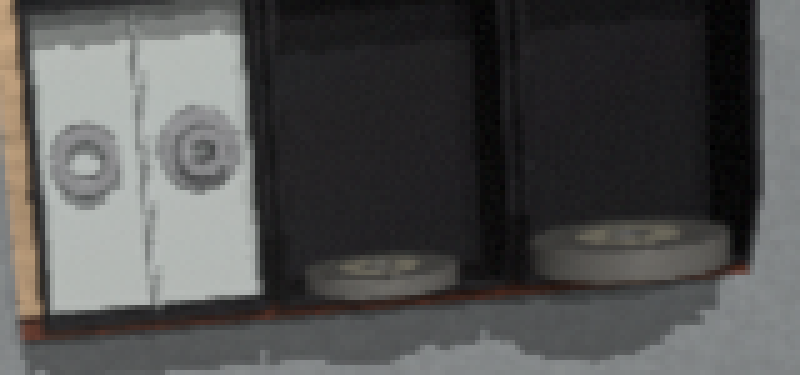

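The close crop confirms it: the right bin holds the larger, thicker wheel, and the flange with its hub is in the right-hand compartment. Next I'll fit models to the point clouds.

```bash
cat > fit.py <<'E'
from h import *
from scipy.optimize import least_squares
def sdcyl(Q,r,h):  # axis x, half height h
    a=np.hypot(Q[:,1],Q[:,2])-r; b=abs(Q[:,0])-h
    return np.where((a<0)&(b<0),np.maximum(a,b),np.hypot(np.maximum(a,0),np.maximum(b,0)))
def axes(yaw,tilt):  # rows: wheel axis (towards back), y, up
    return (Rn.from_euler("z",yaw)*Rn.from_euler("y",-tilt)).as_matrix()
def fitcyl(P,c0,yaw0,tilt,r,h,fixyaw=False):
    def res(p): return sdcyl((P-p[:3])@axes(yaw0 if fixyaw else p[3],tilt),r,h)
    s=least_squares(res,[*c0,yaw0],loss="soft_l1",f_scale=.002,x_scale=[.01,.01,.01,.1])
    return s.x, np.sqrt(np.median(s.fun**2))
def sdfl(Q): # Q in frame with z axis along flange axis
    R=Q[:,[2,0,1]]; return np.minimum(sdcyl(R-[.004,0,0],.021,.004),sdcyl(R-[.012,0,0],.013,.012))
def near(W,c,rad):
    P=W.reshape(-1,3); P=P[~np.isnan(P[:,0])]; return P[np.linalg.norm(P-c,axis=1)<rad]
E
python3 - <<'E'
from fit import *
for n in ["top","side"]:
    d=cam(n); W=cloud(d); img=d["img"].astype(int); f=lambda m:(lambda P:P[~np.isnan(P[:,0])])(W[m])
    reg=lambda q,c:max([o["region"] for o in outline_of(q,d) if np.linalg.norm(np.nanmedian(W[o["region"]],0)[:2]-c)<.03] or [np.zeros((400,640),bool)],key=lambda m:m.sum())
    ker=np.ones((3,3),np.uint8)
    er=lambda m:cv2.erode(m.astype(np.uint8),ker)>0
    m=er(reg("wheel",(.495,-.38)));P=f(m)
    if len(P)>30: print(n,"wheel",len(P),*[np.round(v,4) for v in fitcyl(P,(.51,-.375,.10),.06,.32,.05,.008)],P[:,2].max())
    for c in [(.47,.262),(.571,.284)]:
        x,y,z=W[...,0],W[...,1],W[...,2]
        m=(abs(x-c[0])<.03)&(abs(y-c[1])<.05)&(z>.055)&(z<.12)&(img.max(2)-img.min(2)<25)
        P=f(m)
        print(n,"rw",len(P),*[np.round(v,4) for v in fitcyl(P,(*c,.0525),.2,0,.0375,.009)],P[:,2].max())
    m=reg("flange",(.55,-.15)); P=f(m); P=P if len(P) else near(W,np.array([.549,-.152,.122]),.03)
    A=axes(.06,.32)
    s=least_squares(lambda p:sdfl((P-p)@A),[.55,-.152,.112],loss="soft_l1",f_scale=.002); print(n,"flange underside",len(P),s.x.round(4),np.sqrt(np.median(s.fun**2)).round(4))
    # table plane, discs
    for c in [(.341,-.52),(.378,-.372),(.313,-.251)]:
        hsv=cv2.cvtColor(d["img"],cv2.COLOR_RGB2HSV); m=(np.hypot(W[...,0]-c[0],W[...,1]-c[1])<.07)&(hsv[...,1]>130)
        P=f(m); 
        mm=np.zeros((400,640),np.uint8); mm[m]=1
        e,rr=cv2.minEnclosingCircle(P[:,:2].astype(np.float32)*1000); print(n,"disc",len(P),np.round(e),round(rr,1),"z",np.median(P[:,2]).round(4))
    m=(np.hypot(W[...,0]-.35,W[...,1]+.0)<.05); print("table z",np.nanmedian(W[m],0)[2].round(4))
    # white insert
    hsv=cv2.cvtColor(d["img"],cv2.COLOR_RGB2HSV)
    m=er((hsv[...,1]<40)&(hsv[...,2]>140)&(abs(W[...,0]-.55)<.09)&(W[...,1]<-.05)&(W[...,1]>-.2)&(W[...,2]>.06)&(W[...,2]<.18))
    P=f(m); print(n,"insert",len(P),cv2.minAreaRect(P[:,:2].astype(np.float32)*1000)); 
    A_=np.c_[P[:,:2],np.ones(len(P))]; k=np.linalg.lstsq(A_,P[:,2],rcond=None)[0]; print("slope",k.round(3),"yaw from grad",np.degrees(np.arctan2(k[1],k[0])).round(2))
E
```

```text
top wheel 366 [ 0.5031 -0.3779  0.1028  0.1166] 0.0006 0.15696071685532742
top rw 256 [0.4688 0.2646 0.0523 0.2294] 0.0013 0.0935690750285592
top rw 279 [0.5728 0.2902 0.0523 0.2333] 0.0012 0.09184204145109649
top flange underside 202 [ 0.5507 -0.1509  0.1107] 0.0014
top disc 0 [0. 0.] 0.0 z nan
top disc 971 [ 378. -373.] 50.4 z 0.0155
top disc 947 [ 313. -251.] 49.5 z 0.0156
table z -0.0006
top insert 1280 ((538.0010375976562, -125.93064880371094), (127.55884552001953, 102.77413940429688), 6.860499858856201)
slope [ 0.326  0.04  -0.063] yaw from grad 6.99
side wheel 124 [ 0.5008 -0.3764  0.1037  0.1223] 0.0014 0.15709936336625688
side rw 150 [0.472  0.2657 0.0559 0.2313] 0.0021 0.09532434540318711
side rw 170 [0.5757 0.2926 0.0566 0.2174] 0.0024 0.09910882745968556
side flange underside 54 [ 0.5559 -0.1558  0.1136] 0.0012
side disc 873 [ 344. -520.] 51.3 z 0.0183
side disc 756 [ 380. -367.] 55.7 z 0.0174
side disc 0 [0. 0.] 0.0 z nan
table z nan
side insert 357 ((545.241943359375, -112.5439224243164), (132.46295166015625, 83.6534194946289), 6.869213104248047)
slope [ 0.325  0.03  -0.061] yaw from grad 5.31
  return _methods._mean(a, axis=axis, dtype=dtype,
  ret = ret.dtype.type(ret / rcount)
  return np.nanmean(a, axis, out=out, keepdims=keepdims)
```

```bash
cat > plan.py <<'E'
import sys; from h import *
def plan(x,y,z,psi):
    o=manip.get_obs(); R=Rn.from_quat(o["ee_rot"]).as_matrix(); p0=np.array(o["position"])
    ps=np.arctan2(R[1,0],R[0,0]); d=R.T@(np.array([x,y,z])-p0)/.15
    dp=(psi-ps+np.pi)%(2*np.pi)-np.pi
    print("clock",round(float(o["clock"]),2),"pos",p0.round(4),"psi",round(ps,4),"ft",np.round(o["ft_force"],1),"w",round(float(o["grip_width"]),3),"gf",round(float(o["grasp_force"]),1),"j7",round(float(o["joint_pos"][6]),2))
    print("delta",d.round(4),"spin",round(-dp/np.radians(30),3))
if __name__=="__main__": plan(*map(float,sys.argv[1:]))
E
python3 plan.py 0.497 -0.378 0.25 1.69
```

```text
clock 2.4 pos [ 0.2107 -0.5884  0.2533] psi 0.3438 ft [ 0.7 -0.2  1. ] w 1.003 gf 0.0 j7 -0.09
delta [ 2.2699 -0.6775  0.0222] spin -2.571
```

Call:
carry_out([
  [0.4, -0.12, 0, -0.33, 1],
  [0.7, -0.22, 0, -0.66, 1],
  [1.0, -0.3, 0, -1, 1],
  [1.0, -0.3, 0, -1, 1],
])

```text
clock: 2.9
position: [0.3408, -0.4925, 0.2536]
ee_rot: [0.906, 0.424, 0.001, 0.0]
ft_force: [-0.7, -0.2, 0.2]
grip_width: 0.998
grasp_force: 0.0
```

```bash
python3 plan.py 0.497 -0.378 0.25 1.69
```

```text
clock 2.9 pos [ 0.3408 -0.4925  0.2536] psi 0.8763 ft [-0.7 -0.2  0.2] w 0.998 gf 0.0 j7 0.15
delta [1.2529 0.3116 0.0263] spin -1.554
```

Call:
carry_out([
  [0.4, 0.1, 0, -0.33, 1],
  [0.8, 0.2, 0, -0.66, 1],
  [1.0, 0.3, 0, -1, 1],
  [1.0, 0.3, 0, -1, 1],
])

```text
clock: 3.4
position: [0.4701, -0.4086, 0.253]
ee_rot: [0.766, 0.642, 0.001, -0.0]
ft_force: [-0.8, -0.5, 0.0]
grip_width: 0.999
grasp_force: 0.0
```

```bash
python3 plan.py 0.497 -0.378 0.25 1.69
```

```text
clock 3.4 pos [ 0.4701 -0.4086  0.253 ] psi 1.3953 ft [-0.8 -0.5  0. ] w 0.999 gf 0.0 j7 0.38
delta [0.232  0.1412 0.0206] spin -0.563
```

Call:
carry_out([
  [0.12, 0.07, 0.02, -0.3, 1],
  [0.23, 0.14, 0.02, -0.56, 1],
  [0.23, 0.14, 0.02, -0.56, 1],
  [0.23, 0.14, 0.02, -0.56, 1],
])

```text
clock: 3.9
position: [0.4935, -0.3819, 0.2503]
ee_rot: [0.668, 0.744, -0.001, 0.0]
ft_force: [-0.1, -1.4, 0.6]
grip_width: 0.997
grasp_force: 0.0
```

```bash
python3 - <<'E'
from plan import *
plan(.497,-.378,.16,1.69)
d=cam("side"); W=cloud(d); p=np.array(manip.get_obs()["position"]); u,v=map(int,proj(d,p)); print(u,v)
im=d["img"].copy()
save("side1",cv2.resize(im[v-70:v+90,u-90:u+90],None,fx=4,fy=4,interpolation=cv2.INTER_CUBIC)[:600])
# finger cloud: near tcp, z above wheel
e=np.array([np.cos(.12),np.sin(.12),0]); f=np.array([-e[1],e[0],0])
Q=W.reshape(-1,3)-p; Q=Q[~np.isnan(Q[:,0])]; s,t,z=Q@e,Q@f,Q[:,2]
m=(abs(s)<.07)&(abs(t)<.03)&(z>-.05)&(z<.03)
for lo,hi in [(-.07,-.02),(-.02,.02),(.02,.07)]:
    k=m&(s>lo)&(s<hi); print(lo,k.sum(), (s[k].min().round(4),s[k].max().round(4),np.percentile(t[k],[2,98]).round(4),np.percentile(z[k],[2,98]).round(4)) if k.any() else "")
E
```

```text
clock 3.9 pos [ 0.4935 -0.3819  0.2503] psi 1.6778 ft [-0.1 -1.4  0.6] w 0.997 gf 0.0 j7 0.59
delta [0.0235 0.0266 0.6022] spin -0.023
379 238
-0.07 51 (np.float64(-0.0571), np.float64(-0.0413), array([-0.0105,  0.0076]), array([-0.0036,  0.0269]))
-0.02 0 
0.02 69 (np.float64(0.0414), np.float64(0.0582), array([-0.0101,  0.0118]), array([-0.0056,  0.0289]))
```

View pics/side1.png

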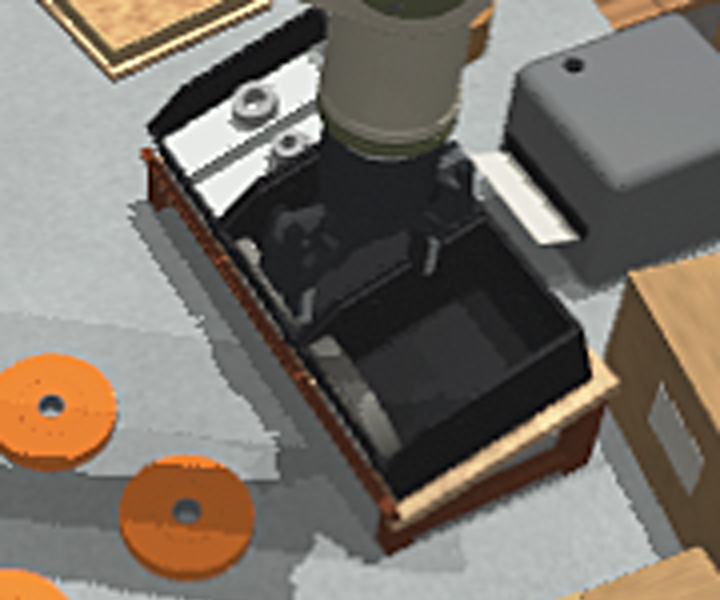

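```bash
python3 plan.py .510 -.376 .149 1.691
```

```text
clock 3.95 pos [ 0.4935 -0.3818  0.2503] psi 1.6785 ft [0.4 0.9 1.3] w 0.997 gf 0.0 j7 0.59
delta [0.0271 0.1139 0.6755] spin -0.024
```

Call:
carry_out([
  [0.03, 0.11, 0.1, -0.02, 1],
  [0.03, 0.11, 0.2, -0.02, 1],
  [0.03, 0.11, 0.3, -0.02, 1],
  [0.03, 0.11, 0.4, -0.02, 1],
  [0.03, 0.11, 0.48, -0.02, 1],
  [0.03, 0.11, 0.55, -0.02, 1],
  [0.03, 0.11, 0.61, -0.02, 1],
  [0.03, 0.11, 0.675, -0.02, 1],
  [0.03, 0.11, 0.675, -0.02, 1],
], force=60)

```text
clock: 5.08
position: [0.5105, -0.3735, 0.1482]
ee_rot: [0.662, 0.75, -0.0, -0.001]
ft_force: [-0.1, 0.1, 0.5]
grip_width: 0.999
grasp_force: 0.0
```

```bash
python3 plan.py .510 -.376 .149 1.691
```

```text
clock 5.08 pos [ 0.5105 -0.3735  0.1482] psi 1.6946 ft [-0.1  0.1  0.5] w 0.999 gf 0.0 j7 0.55
delta [-0.0159 -0.0051 -0.005 ] spin 0.007
```

Call:
carry_out([
  [-0.015, 0.01, 0, 0, 0.6],
  [-0.015, 0.02, 0, 0, 0.3],
  [-0.015, 0.035, 0, 0, 0.1],
  [-0.015, 0.045, 0, 0, -0.1],
  [-0.015, 0.045, 0, 0, -0.25],
  [-0.015, 0.045, 0, 0, -0.35],
  [-0.015, 0.045, 0, 0, -0.45],
  [-0.015, 0.045, 0, 0, -0.5],
  [-0.015, 0.045, 0, 0, -0.55],
  [-0.015, 0.045, 0, 0, -0.6],
  [-0.015, 0.045, 0, 0, -1],
  [-0.015, 0.045, 0, 0, -1],
  [-0.015, 0.045, 0, 0, -1],
], force=50)

```text
clock: 6.7
position: [0.5182, -0.375, 0.1492]
ee_rot: [0.662, 0.75, 0.0, 0.0]
ft_force: [3.8, 0.4, -0.6]
grip_width: 0.177
grasp_force: 49.5
```

```bash
python3 - <<'E'
from plan import *
plan(.51,-.376,.3,1.691)
d=cam("side"); u,v=map(int,proj(d,manip.get_obs()["position"]))
save("side2",cv2.resize(d["img"][v-60:v+60,u-70:u+70],None,fx=4,fy=4,interpolation=cv2.INTER_CUBIC))
E
```

```text
clock 6.7 pos [ 0.5182 -0.375   0.1492] psi 1.695 ft [ 3.8  0.4 -0.6] w 0.177 gf 49.5 j7 0.55
delta [-2.0000e-04 -5.4300e-02 -1.0055e+00] spin 0.008
```

View pics/side2.png

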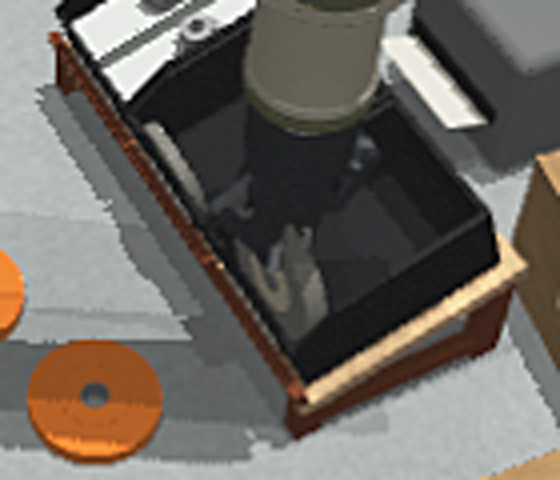

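The wheel is pinched upright between the pads, around (285,275) in the crop, and the 15 mm opening matches its thickness. Now lifting.

Call:
carry_out([
  [0, 0, -0.07, 0, -1],
  [0, 0, -0.2, 0, -1],
  [0, 0, -0.35, 0, -1],
  [0, 0, -0.5, 0, -1],
  [0, 0, -0.7, 0, -1],
  [0, 0, -0.9, 0, -1],
  [0, 0, -1, 0, -1],
  [0, 0, -1, 0, -1],
], force=70)

```text
clock: 7.75
position: [0.5179, -0.3753, 0.3003]
ee_rot: [0.662, 0.749, -0.0, 0.001]
ft_force: [0.7, 0.2, -1.8]
grip_width: 0.177
grasp_force: 71.6
```

```bash
python3 plan.py .5215 .2785 .25 1.806
```

```text
clock 7.75 pos [ 0.5179 -0.3753  0.3003] psi 1.6945 ft [ 0.7  0.2 -1.8] w 0.177 gf 71.6 j7 0.58
delta [4.323  0.5611 0.3298] spin -0.213
```

Call:
carry_out([
  [0.15, 0.02, 0, 0, -1],
  [0.4, 0.05, 0, 0, -1],
  [0.7, 0.09, 0, 0, -1],
  [1, 0.13, 0, 0, -1],
])

```text
clock: 8.25
position: [0.5179, -0.221, 0.2978]
ee_rot: [0.662, 0.75, -0.0, -0.001]
ft_force: [-0.3, 0.0, -2.0]
grip_width: 0.173
grasp_force: 71.4
```

Call:
carry_out([
  [0.3, 0.04, 0, 0, -1],
  [0.6, 0.08, 0, 0, -1],
  [0.9, 0.12, 0, 0, -1],
  [1, 0.13, 0, 0, -1],
])

```text
clock: 8.75
position: [0.5185, -0.0682, 0.2982]
ee_rot: [0.66, 0.751, -0.0, -0.001]
ft_force: [0.7, 0.2, -1.7]
grip_width: 0.173
grasp_force: 71.4
```

Call:
carry_out([
  [0.3, 0.04, 0, 0, -1],
  [0.6, 0.08, 0, 0, -1],
  [0.9, 0.12, 0, 0, -1],
  [1, 0.13, 0, 0, -1],
])

```text
clock: 9.25
position: [0.5191, 0.0819, 0.2983]
ee_rot: [0.66, 0.751, -0.0, -0.001]
ft_force: [0.3, 0.1, -1.5]
grip_width: 0.176
grasp_force: 71.3
```

Call:
carry_out([
  [0.3, 0.04, 0, -0.05, -1],
  [0.6, 0.08, 0, -0.1, -1],
  [0.9, 0.12, 0, -0.2, -1],
  [1, 0.13, 0, -0.2, -1],
])

```text
clock: 9.75
position: [0.52, 0.2322, 0.2982]
ee_rot: [0.62, 0.784, -0.0, -0.001]
ft_force: [0.0, 0.2, -1.8]
grip_width: 0.18
grasp_force: 71.5
```

```bash
python3 plan.py .5215 .2785 .25 1.806
```

```text
clock 9.75 pos [0.52   0.2322 0.2982] psi 1.8029 ft [ 0.   0.2 -1.8] w 0.18 gf 71.5 j7 -0.42
delta [0.2977 0.0811 0.3217] spin -0.006
```

Call:
carry_out([
  [0.15, 0.04, 0.1, 0, -1],
  [0.3, 0.08, 0.22, 0, -1],
  [0.3, 0.08, 0.32, 0, -1],
  [0.3, 0.08, 0.32, 0, -1],
  [0.3, 0.08, 0.32, 0, -1],
])

```text
clock: 10.38
position: [0.5232, 0.2752, 0.2515]
ee_rot: [0.623, 0.783, 0.0, 0.0]
ft_force: [0.1, 0.2, -2.3]
grip_width: 0.174
grasp_force: 71.3
```

```bash
cat > rk.py <<'E'
from fit import *; from plan import plan
plan(.5215,.2785,.25,1.806)
p=np.array(manip.get_obs()["position"]); out=[]
for n in ["top","side"]:
    d=cam(n); W=cloud(d); img=d["img"].astype(int); x,y,z=W[...,0],W[...,1],W[...,2]; grey=(img.max(2)-img.min(2)<25)
    if n=="side": side=d
    for c in [(.4705,.265),(.574,.291)]:
        m=(abs(x-c[0])<.03)&(abs(y-c[1])<.05)&(z>.055)&(z<.098)&grey&(abs((x-c[0])*.972+(y-c[1])*.234)<.016); P=W[m]
        if len(P)>20: print(n,"rw",len(P),*[np.round(v,4) for v in fitcyl(P,(*c,.0525),.235,0,.0375,.009,True)])
    q=p-[0,0,.042]
    e=np.array([np.cos(.235),np.sin(.235),0]); Q=W-q
    m=(abs(Q@e)<.02)&(np.linalg.norm(Q,axis=2)<.06)&(Q[...,2]<.02)
    P=W[m]
    if len(P)>20:
        for fy in (True,False): print(n,"held",len(P),*[np.round(v,4) for v in fitcyl(P,q,.235,0,.05,.008,fy)])
    print(n,"held sat",np.round(img[m].mean(0)) if m.any() else "")
u,v=map(int,proj(side,p-[0,0,.08])); save("rk%d"%(p[2]*1e4),cv2.resize(side["img"][v-70:v+70,u-80:u+80],None,fx=4,fy=4,interpolation=cv2.INTER_CUBIC))
E
python3 rk.py; ls pics
```

```text
clock 10.38 pos [0.5232 0.2752 0.2515] psi 1.7974 ft [ 0.1  0.2 -2.3] w 0.174 gf 71.3 j7 -0.53
delta [ 0.0238 -0.006   0.0103] spin -0.016
top rw 121 [0.5724 0.2897 0.0523 0.235 ] 0.0017
top held 62 [0.5208 0.2743 0.209  0.235 ] 0.0004
top held 62 [0.5214 0.2744 0.2089 0.2203] 0.0004
top held sat [58. 55. 51.]
side rw 151 [0.472  0.2657 0.0573 0.235 ] 0.0021
side rw 152 [0.5766 0.292  0.0571 0.235 ] 0.0023
side held 203 [0.5245 0.2776 0.2145 0.235 ] 0.0011
side held 203 [0.5245 0.2776 0.2145 0.2308] 0.0011
side held sat [77. 75. 70.]
choice.png
rk2515.png
side0.png
side0c.png
side1.png
side2.png
top0.png
top0c.png
```

Call:
carry_out([
  [0.014, 0.002, 0.05, -0.02, -1],
  [0.014, 0.002, 0.12, -0.02, -1],
  [0.014, 0.002, 0.2, -0.02, -1],
  [0.014, 0.002, 0.28, -0.02, -1],
  [0.014, 0.002, 0.36, -0.02, -1],
  [0.014, 0.002, 0.42, -0.02, -1],
  [0.014, 0.002, 0.46, -0.02, -1],
  [0.014, 0.002, 0.46, -0.02, -1],
])

```text
clock: 11.48
position: [0.5222, 0.2785, 0.1817]
ee_rot: [0.618, 0.786, -0.0, -0.0]
ft_force: [0.9, 0.2, -2.5]
grip_width: 0.175
grasp_force: 71.4
```

```bash
python3 rk.py; ls pics
```

```text
clock 11.47 pos [0.5222 0.2785 0.1817] psi 1.8099 ft [ 0.9  0.2 -2.5] w 0.175 gf 71.4 j7 -0.56
delta [ 0.001  -0.005  -0.4555] spin 0.007
top rw 141 [0.5733 0.2894 0.0516 0.235 ] 0.0009
top held 39 [0.5202 0.2771 0.1368 0.235 ] 0.0006
top held 39 [0.519  0.2769 0.1367 0.2638] 0.0006
top held sat [60. 57. 53.]
side rw 150 [0.4713 0.2657 0.0564 0.235 ] 0.0021
side rw 121 [0.5774 0.2919 0.0568 0.235 ] 0.0022
side held 186 [0.5243 0.2799 0.1439 0.235 ] 0.0012
side held 186 [0.5243 0.2799 0.1438 0.2428] 0.0012
side held sat [75. 74. 68.]
choice.png
rk1816.png
rk2515.png
side0.png
side0c.png
side1.png
side2.png
top0.png
top0c.png
```

Call:
carry_out([
  [0, 0, 0.06, 0, -1],
  [0, 0, 0.12, 0, -1],
  [0, 0, 0.18, 0, -1],
  [0, 0, 0.24, 0, -1],
  [0, 0, 0.3, 0, -1],
  [0, 0, 0.34, 0, -1],
  [0, 0, 0.37, 0, -1],
  [0, 0, 0.37, 0, -1],
])

```text
clock: 12.58
position: [0.5223, 0.2785, 0.1263]
ee_rot: [0.618, 0.786, -0.0, -0.0]
ft_force: [-0.4, -0.4, -2.3]
grip_width: 0.173
grasp_force: 71.5
```

```bash
python3 rk.py; ls pics
```

```text
clock 12.57 pos [0.5223 0.2785 0.1263] psi 1.8099 ft [-0.4 -0.4 -2.3] w 0.173 gf 71.5 j7 -0.59
delta [ 0.0009 -0.0052 -0.8248] spin 0.007
top rw 107 [0.5737 0.2901 0.0526 0.235 ] 0.0015
top held sat [67. 62. 57.]
side rw 148 [0.4715 0.2665 0.0572 0.235 ] 0.0018
side rw 134 [0.5769 0.2916 0.0554 0.235 ] 0.0019
side held 190 [0.5242 0.278  0.0766 0.235 ] 0.0018
side held 190 [0.5242 0.278  0.0766 0.2261] 0.0018
side held sat [79. 78. 72.]
choice.png
rk1262.png
rk1816.png
rk2515.png
side0.png
side0c.png
side1.png
side2.png
top0.png
top0c.png
```

View pics/rk1816.png

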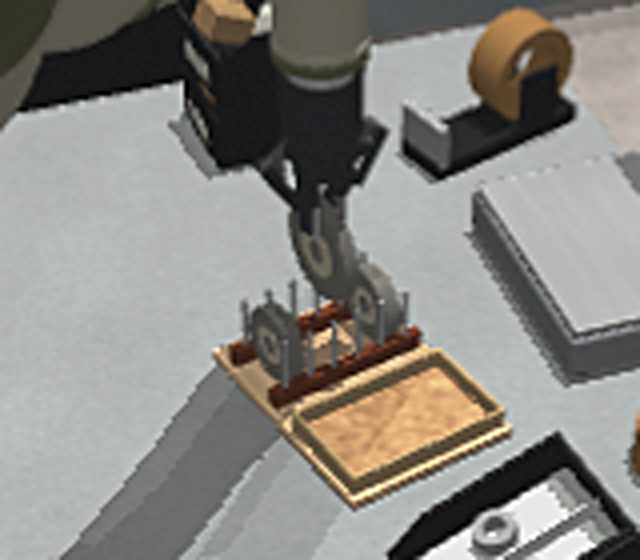

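Call:
carry_out([
  [0, 0, 0.02, 0, -1],
  [0, 0, 0.04, 0, -1],
  [0, 0, 0.055, 0, -1],
  [0, 0, 0.065, 0, -1],
  [0, 0, 0.075, 0, -1],
  [0, 0, 0.082, 0, -1],
  [0, 0, 0.082, 0, -1],
])

```text
clock: 13.55
position: [0.5223, 0.2786, 0.1142]
ee_rot: [0.618, 0.786, -0.0, 0.0]
ft_force: [0.2, 0.8, -2.1]
grip_width: 0.174
grasp_force: 71.5
```

Call:
carry_out([
  [0, 0, 0.005, 0, -1],
  [0, 0, 0.01, 0, -1],
  [0, 0, 0.012, 0, -1],
  [0, 0, 0.012, 0, -1],
])

```text
clock: 14.05
position: [0.5223, 0.2786, 0.1124]
ee_rot: [0.618, 0.786, -0.0, 0.0]
ft_force: [-0.4, 0.4, -2.5]
grip_width: 0.177
grasp_force: 71.5
```

Call:
carry_out([
  [0, 0, 0.005, 0, -1],
  [0, 0, 0.01, 0, -1],
  [0, 0, 0.01, 0, -1],
])

```text
clock: 14.42
position: [0.5225, 0.2787, 0.1113]
ee_rot: [0.618, 0.786, 0.0, 0.0]
ft_force: [-0.8, -0.8, 1.5]
grip_width: 0.177
grasp_force: 72.2
```

Call:
carry_out([
  [0, 0, 0.005, 0, -1],
  [0, 0, 0.01, 0, -1],
  [0, 0, 0.01, 0, -1],
])

```text
clock: 14.8
position: [0.5227, 0.2789, 0.1109]
ee_rot: [0.618, 0.786, 0.0, 0.0]
ft_force: [-2.9, -2.0, 13.5]
grip_width: 0.178
grasp_force: 73.7
```

Call:
carry_out([
  [0, 0, -0.004, 0, -1],
  [0, 0, -0.004, 0, -1],
  [0, 0, -0.004, 0, -0.58],
  [0, 0, -0.004, 0, -0.5],
  [0, 0, -0.004, 0, -0.4],
  [0, 0, -0.004, 0, -0.3],
  [0, 0, -0.004, 0, -0.15],
  [0, 0, -0.004, 0, -0.15],
], force=30)

```text
clock: 15.8
position: [0.5223, 0.2786, 0.11]
ee_rot: [0.618, 0.786, -0.0, 0.0]
ft_force: [0.1, -0.4, 0.1]
grip_width: 0.426
grasp_force: 0.0
```

Call:
carry_out([
  [0, 0, -0.04, 0, -0.15],
  [0, 0, -0.12, 0, -0.15],
  [0, 0, -0.22, 0, -0.15],
  [0, 0, -0.4, 0, -0.15],
  [0, 0, -0.7, 0, -0.15],
  [0, 0, -1, 0, 0],
  [0, 0, -1, 0, 0],
])

```text
clock: 16.68
position: [0.5234, 0.28, 0.2649]
ee_rot: [0.618, 0.786, 0.003, 0.002]
ft_force: [0.9, 0.7, -1.2]
grip_width: 0.5
grasp_force: 0.0
```

Call:
carry_out([
  [-0.3, 0, 0, 0, 0],
  [-0.65, 0, 0, 0, 0],
  [-1, 0, 0, 0.1, 0],
  [-1, 0, 0, 0.2, 0],
])

```text
clock: 17.18
position: [0.559, 0.1272, 0.2596]
ee_rot: [0.662, 0.75, -0.001, 0.001]
ft_force: [0.3, 0.9, -0.1]
grip_width: 0.498
grasp_force: 0.0
```

```bash
python3 - <<'E'
from fit import *; from plan import plan
plan(.55,-.152,.3,1.691)
for n in ["top","side"]:
    d=cam(n); W=cloud(d); x,y,z=W[...,0],W[...,1],W[...,2]; c=np.array([.5215,.2775]); e=np.array([.972,.234]); f=np.array([-e[1],e[0]])
    s=(W[...,:2]-c)@e; t=(W[...,:2]-c)@f
    m=(abs(s)<.014)&(abs(t)<.06)&(z>.088)&(z<.2); P=W[m]
    if len(P)>15: print(n,len(P),P[:,2].max().round(4),*[np.round(v,4) for v in fitcyl(P,(*c,.07),.237,0,.05,.008,True)])
    u,v=map(int,proj(d,(*c,.07))); k=60
    save("seat_"+n,cv2.resize(d["img"][max(v-50,0):v+60,u-60:u+60],None,fx=5,fy=5,interpolation=cv2.INTER_CUBIC))
E
python3 -c "
import cv2,numpy as np
a,b=cv2.imread('pics/seat_top.png'),cv2.imread('pics/seat_side.png')
cv2.imwrite('pics/seat.png',cv2.resize(np.hstack([a,b]),(800,int(800*a.shape[0]/(2*a.shape[1])))))"
```

```text
clock 17.18 pos [0.559  0.1272 0.2596] psi 1.6957 ft [ 0.3  0.9 -0.1] w 0.498 gf 0.0 j7 -0.34
delta [-1.8401 -0.292  -0.2654] spin 0.009
top 237 0.1245 [0.519  0.2764 0.0694 0.237 ] 0.0009
side 151 0.1262 [0.5236 0.2777 0.0724 0.237 ] 0.0014
```

View pics/seat.png

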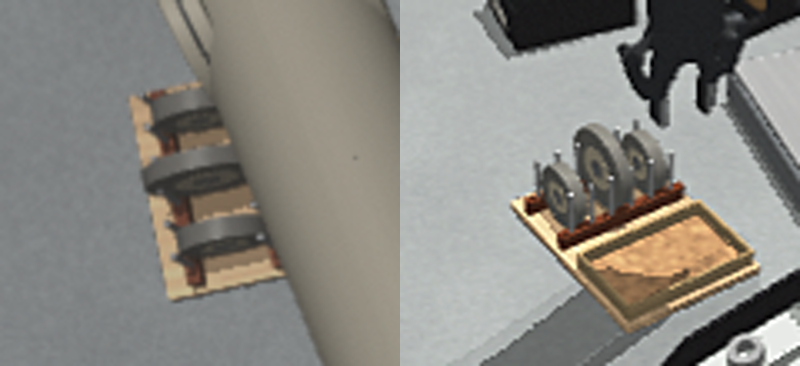

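The wheel stands seated in the middle gap: rim at (190,175) in the left half, (600,155) in the right half, with its fitted centre at z≈0.070. Next is the flange.

```bash
cat > fl.py <<'E'
from fit import *; from plan import plan
A=axes(.12,.32)
for n in ["top","side"]:
    d=cam(n); W=cloud(d); P=near(W,np.array([.550,-.152,.122]),.034)
    fl=None
    def res(p):
        Q=(P-p)@A; return np.minimum(np.abs(sdfl(Q)),np.abs(Q[:,2]))
    best=None
    for dx in (-.006,0,.006):
        for dy in (-.006,0,.006):
            s=least_squares(res,[.551+dx,-.152+dy,.111],loss="soft_l1",f_scale=.002)
            if best is None or s.cost<best.cost: best=s
    Q=(P-best.x)@A
    print(n,len(P),best.x.round(4),(best.cost*1e6).round(1),"top pts",P[Q[:,2]>.02].mean(0).round(4),(Q[:,2]>.02).sum())
E
python3 fl.py
```

```text
top 474 [ 0.5515 -0.1496  0.111 ] 1383.9 top pts [ 0.5453 -0.1526  0.1337] 64
side 149 [ 0.5502 -0.1424  0.1134] 683.1 top pts [ 0.5452 -0.1523  0.137 ] 33
```

Call:
carry_out([
  [-0.3, 0, -0.2, 0, 0],
  [-0.65, 0, -0.26, 0, 0],
  [-1, -0.1, -0.26, 0, 0],
  [-1, -0.1, -0.26, 0, 0],
])

```text
clock: 17.88
position: [0.5628, -0.0221, 0.2988]
ee_rot: [0.66, 0.751, -0.001, 0.0]
ft_force: [-0.1, -0.1, -0.2]
grip_width: 0.499
grasp_force: 0.0
```

```bash
python3 plan.py .548 -.152 .20 1.691
```

```text
clock 17.88 pos [ 0.5628 -0.0221  0.2988] psi 1.7002 ft [-0.1 -0.1 -0.2] w 0.499 gf 0.0 j7 -0.03
delta [-0.8449 -0.2093  0.6604] spin 0.018
```

Call:
carry_out([
  [-0.3, -0.08, 0, 0.02, 0],
  [-0.6, -0.15, 0.1, 0.02, 0],
  [-0.845, -0.21, 0.3, 0.02, 0.05],
  [-0.845, -0.21, 0.5, 0.02, 0.08],
  [-0.845, -0.21, 0.65, 0.02, 0.08],
  [-0.845, -0.21, 0.65, 0.02, 0.08],
], force=25)

```text
clock: 18.62
position: [0.5483, -0.1457, 0.2001]
ee_rot: [0.661, 0.751, -0.0, -0.002]
ft_force: [-0.3, -0.7, 1.4]
grip_width: 0.539
grasp_force: 0.0
```

```bash
python3 - <<'E'
from fit import *; from plan import plan
plan(.548,-.152,.148,1.691)
d=cam("side"); W=cloud(d); p=np.array(manip.get_obs()["position"]); e=np.array([np.cos(.12),np.sin(.12),0]); f=np.array([-e[1],e[0],0])
Q=W.reshape(-1,3)-p; Q=Q[~np.isnan(Q[:,0])]; s,t,z=Q@e,Q@f,Q[:,2]
m=(abs(s)<.07)&(abs(t)<.02)&(z>-.03)&(z<.03)
for lo,hi in [(-.06,-.01),(.01,.06)]:
    k=m&(s>lo)&(s<hi); print(lo,k.sum(), (s[k].min().round(4),s[k].max().round(4),np.percentile(t[k],[2,98]).round(4),np.percentile(z[k],[0,2,98]).round(4)) if k.any() else "")
u,v=map(int,proj(d,p-[0,0,.05])); save("fl1",cv2.resize(d["img"][v-45:v+45,u-55:u+55],None,fx=6,fy=6,interpolation=cv2.INTER_CUBIC))
E
```

```text
clock 18.62 pos [ 0.5483 -0.1457  0.2001] psi 1.698 ft [-0.3 -0.7  1.4] w 0.539 gf 0.0 j7 0.17
delta [-0.0422 -0.0065  0.3474] spin 0.013
-0.06 61 (np.float64(-0.0534), np.float64(-0.0219), array([-0.0116,  0.0084]), array([-0.0189, -0.0164,  0.0295]))
0.01 77 (np.float64(0.0208), np.float64(0.0567), array([-0.0112,  0.0144]), array([-0.0195, -0.0166,  0.0297]))
```

View pics/fl1.png

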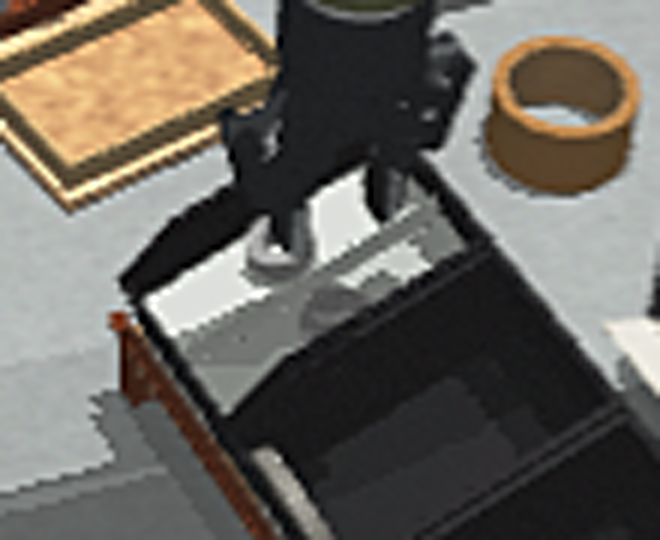

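Call:
carry_out([
  [-0.042, -0.007, 0, 0.013, 0.08],
  [-0.042, -0.007, 0.1, 0.013, 0.08],
  [-0.042, -0.007, 0.2, 0.013, 0.08],
  [-0.042, -0.007, 0.25, 0.013, 0.08],
  [-0.042, -0.007, 0.25, 0.013, 0.08],
])

```text
clock: 19.3
position: [0.5482, -0.1538, 0.1632]
ee_rot: [0.664, 0.747, -0.0, -0.001]
ft_force: [0.7, -0.0, 0.0]
grip_width: 0.539
grasp_force: 0.0
```

```bash
python3 plan.py .548 -.152 .148 1.691
```

```text
clock 19.3 pos [ 0.5482 -0.1538  0.1632] psi 1.6881 ft [ 0.7 -0.   0. ] w 0.539 gf 0.0 j7 0.16
delta [0.012  0.0004 0.1014] spin -0.005
```

Call:
carry_out([
  [0.01, 0, 0.04, 0, 0.08],
  [0.01, 0, 0.07, 0, 0.08],
  [0.01, 0, 0.1, 0, 0.08],
  [0.01, 0, 0.1, 0, 0.08],
])

```text
clock: 19.8
position: [0.5482, -0.1525, 0.1487]
ee_rot: [0.665, 0.747, -0.0, -0.0]
ft_force: [0.2, 0.8, -0.1]
grip_width: 0.542
grasp_force: 0.0
```

Call:
carry_out([
  [0, 0, 0, 0, -0.05],
  [0, 0, 0, 0, -0.15],
  [0, 0, 0, 0, -0.22],
  [0, 0.005, 0, 0, -0.28],
  [0, 0.01, 0, 0, -0.32],
  [0, 0.015, 0, 0, -0.36],
  [0, 0.02, 0, 0, -0.4],
  [0, 0.02, 0, 0, -0.4],
])

```text
clock: 20.8
position: [0.5489, -0.1526, 0.149]
ee_rot: [0.665, 0.747, -0.002, -0.002]
ft_force: [-15.0, -0.2, 11.9]
grip_width: 0.305
grasp_force: 13.4
```

Call:
carry_out([
  [0, -0.01, 0, 0, -1],
  [0, -0.018, -0.005, 0, -1],
  [0, -0.018, -0.01, 0, -1],
  [0, -0.018, -0.01, 0, -1],
], force=40)

```text
clock: 21.3
position: [0.549, -0.1524, 0.1505]
ee_rot: [0.664, 0.747, 0.0, 0.0]
ft_force: [-0.4, -0.5, -0.2]
grip_width: 0.277
grasp_force: 37.9
```

Call:
carry_out([
  [0, 0, -0.03, 0, -1],
  [0, 0, -0.08, 0, -1],
  [0, 0, -0.16, 0, -1],
  [0, 0, -0.28, 0, -1],
  [0, 0, -0.4, 0, -1],
  [0, 0, -0.4, 0, -1],
])

```text
clock: 22.05
position: [0.5497, -0.1526, 0.2127]
ee_rot: [0.665, 0.747, 0.001, 0.002]
ft_force: [-0.4, -0.5, -2.4]
grip_width: 0.276
grasp_force: 37.9
```

```bash
python3 - <<'E'
from fit import *; from plan import plan
plan(.548,-.152,.148,1.691)
d=cam("side"); p=np.array(manip.get_obs()["position"]); 
u,v=map(int,proj(d,p-[0,0,.03])); save("fl2",cv2.resize(d["img"][v-40:v+40,u-50:u+50],None,fx=7,fy=7,interpolation=cv2.INTER_CUBIC))
E
```

```text
clock 22.05 pos [ 0.5497 -0.1526  0.2127] psi 1.6878 ft [-0.4 -0.5 -2.4] w 0.276 gf 37.9 j7 0.18
delta [ 0.0059 -0.0121  0.4316] spin -0.006
```

View pics/fl2.png

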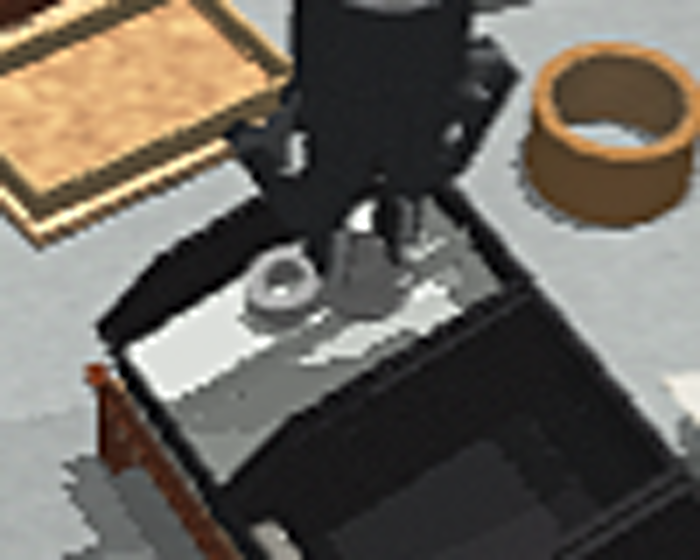

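Call:
carry_out([
  [0, 0, -0.2, 0, -1],
  [0.2, 0, -0.35, 0, -1],
  [0.5, 0.06, -0.35, 0, -1],
  [0.8, 0.1, -0.35, 0, -1],
  [1, 0.12, -0.35, 0, -1],
], force=60)

```text
clock: 22.72
position: [0.5486, 0.0011, 0.2625]
ee_rot: [0.664, 0.748, -0.0, -0.0]
ft_force: [-0.3, -0.2, -1.4]
grip_width: 0.261
grasp_force: 57.0
```

Call:
carry_out([
  [0.3, 0.03, 0, -0.05, -1],
  [0.6, 0.08, 0, -0.1, -1],
  [0.9, 0.12, 0, -0.2, -1],
  [1, 0.13, 0, -0.23, -1],
  [1, 0.13, 0, -0.23, -1],
])

```text
clock: 23.35
position: [0.5505, 0.1505, 0.2624]
ee_rot: [0.618, 0.786, -0.0, -0.0]
ft_force: [-0.3, -0.9, -0.5]
grip_width: 0.263
grasp_force: 57.0
```

```bash
python3 - <<'E'
from fit import *; from plan import plan
plan(.554,.145,.08,1.809)
d=cam("side"); W=cloud(d); p=np.array(manip.get_obs()["position"]); P=near(W,p-[0,0,.03],.03); P=P[P[:,2]<p[2]-.024]
print("low pts",len(P),(P.mean(0)-p).round(4),(np.percentile(P[:,2],[1,50])-p[2]).round(4))
u,v=map(int,proj(d,p-[0,0,.05])); save("fl3",cv2.resize(d["img"][v-35:v+45,u-50:u+50],None,fx=7,fy=7,interpolation=cv2.INTER_CUBIC))
E
```

```text
clock 23.35 pos [0.5505 0.1505 0.2624] psi 1.8099 ft [-0.3 -0.9 -0.5] w 0.263 gf 57.0 j7 -0.27
delta [-0.0412  0.0151  1.2163] spin 0.002
low pts 51 [ 0.     -0.0075 -0.0311] [-0.0413 -0.0311]
```

View pics/fl3.png

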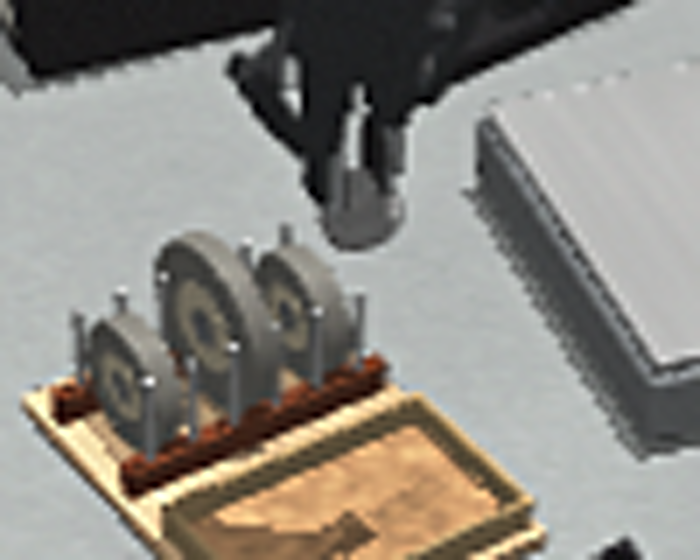

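Call:
carry_out([
  [-0.04, 0.015, 0.2, 0, -1],
  [-0.04, 0.015, 0.5, 0, -1],
  [-0.04, 0.015, 0.75, 0, -1],
  [-0.04, 0.015, 0.9, 0, -1],
  [-0.04, 0.015, 0.95, 0, -1],
])

```text
clock: 24.02
position: [0.5542, 0.1422, 0.119]
ee_rot: [0.62, 0.785, -0.001, -0.0]
ft_force: [0.1, -0.7, -1.6]
grip_width: 0.265
grasp_force: 57.1
```

Call:
carry_out([
  [0, 0, 0.1, 0, -1],
  [0, 0, 0.2, 0, -1],
  [0, 0, 0.3, 0, -1],
  [0, 0, 0.36, 0, -1],
  [0, 0, 0.4, 0, -1],
  [0, 0, 0.4, 0, -1],
])

```text
clock: 24.78
position: [0.5544, 0.1446, 0.0603]
ee_rot: [0.618, 0.786, -0.0, -0.0]
ft_force: [0.0, 0.3, -0.4]
grip_width: 0.259
grasp_force: 57.1
```

Tip and base geometry puts contact between about z 0.046 and 0.055, so I'll creep down.

Call:
carry_out([
  [0, 0, 0.015, 0, -1],
  [0, 0, 0.03, 0, -1],
  [0, 0, 0.04, 0, -1],
  [0, 0, 0.04, 0, -1],
])

```text
clock: 25.28
position: [0.5558, 0.1453, 0.0576]
ee_rot: [0.618, 0.786, 0.001, 0.001]
ft_force: [-7.6, -1.3, 25.9]
grip_width: 0.256
grasp_force: 61.9
```

Call:
carry_out([
  [0, 0, 0.01, 0, -1],
  [0, 0, 0.02, 0, -1],
  [0, 0, 0.02, 0, -1],
])

```text
clock: 25.65
position: [0.5568, 0.1456, 0.0543]
ee_rot: [0.618, 0.786, 0.002, 0.002]
ft_force: [0.7, 1.3, 11.4]
grip_width: 0.262
grasp_force: 71.4
```

Call:
carry_out([
  [0, 0, 0.01, 0, -1],
  [0, 0, 0.02, 0, -1],
  [0, 0, 0.02, 0, -1],
])

```text
clock: 26.02
position: [0.5575, 0.1459, 0.0533]
ee_rot: [0.618, 0.786, 0.002, 0.002]
ft_force: [-5.9, -1.4, 34.7]
grip_width: 0.259
grasp_force: 73.6
```

Call:
carry_out([
  [0, 0, -0.025, 0, -1],
  [0, 0, -0.025, 0, -1],
], force=20)

```text
clock: 26.28
position: [0.5562, 0.1452, 0.0542]
ee_rot: [0.618, 0.786, 0.002, 0.001]
ft_force: [0.6, 0.6, 10.9]
grip_width: 0.263
grasp_force: 71.5
```

Call:
carry_out([
  [0, 0, 0, 0, -0.44],
  [0, 0, 0, 0, -0.35],
  [0, 0, 0, 0, -0.25],
  [0, 0, 0, 0, -0.1],
  [0, 0, 0, 0, 0.1],
  [0, 0, 0, 0, 0.3],
])

```text
clock: 27.02
position: [0.5544, 0.1445, 0.0522]
ee_rot: [0.618, 0.786, -0.0, -0.0]
ft_force: [0.7, -0.2, 0.3]
grip_width: 0.649
grasp_force: 0.0
```

Call:
carry_out([
  [0, 0, -0.1, 0, 0.3],
  [0, 0, -0.3, 0, 0.3],
  [0, 0, -0.6, 0, 0.3],
  [0, 0, -0.9, 0, 0.3],
  [0, 0, -1, 0, 0.3],
])

```text
clock: 27.65
position: [0.5555, 0.1453, 0.2062]
ee_rot: [0.618, 0.786, 0.002, 0.002]
ft_force: [-0.9, -0.6, -0.6]
grip_width: 0.65
grasp_force: 0.0
```

Call:
carry_out([
  [-0.3, 0, -0.1, 0, 0.3],
  [-0.6, 0, -0.3, 0, 0.3],
  [-0.9, 0, -0.3, 0, 0.3],
  [-1, 0, -0.3, 0, 0.3],
])

```text
clock: 28.15
position: [0.5901, -0.0048, 0.2473]
ee_rot: [0.62, 0.785, -0.0, 0.0]
ft_force: [-0.4, 0.1, 0.2]
grip_width: 0.65
grasp_force: 0.0
```

```bash
cat > fin.py <<'E'
from fit import *; from plan import plan
plan(.55,.0,.25,1.8)
for n in ["side","top"]:
    d=cam(n); W=cloud(d); img=d["img"].astype(int); x,y,z=W[...,0],W[...,1],W[...,2]
    c=np.array([.5565,.1455,.02]); P=near(W,c,.04); P=P[(P[:,2]>.018)]
    s=least_squares(lambda p:np.minimum(abs(sdfl(P-p)),.006),[*c[:2],.014],loss="soft_l1",f_scale=.002)
    hub=P[P[:,2]>.033]
    print(n,len(P),s.x.round(4),np.median(abs(s.fun)).round(4),"hub n",len(hub),hub.mean(0).round(4) if len(hub) else "","zmax",P[:,2].max().round(4) if len(P) else "")
    if len(hub)>8:
        k=P[P[:,2]>P[:,2].max()-.01]; A=np.c_[k[:,:2]-k[:,:2].mean(0),np.ones(len(k))]; print(" topslope",np.linalg.lstsq(A,k[:,2],rcond=None)[0].round(3))
    c2=np.array([.5215,.2775]); e=np.array([.972,.234]); f=np.array([-e[1],e[0]])
    sm=(W[...,:2]-c2)@e; t=(W[...,:2]-c2)@f; m=(abs(sm)<.014)&(abs(t)<.06)&(z>.088)&(z<.2)
    if m.sum()>15: print(n,"wheel",*[np.round(v,4) for v in fitcyl(W[m],(*c2,.07),.237,0,.05,.008,True)])
    for q in ("flange","spacer"):
        for b in boxes_of(q,d)[:3]: print(q,round(b["conf"],2),np.round(b["position"],3))
E
python3 fin.py
```

```text
clock 28.15 pos [ 0.5901 -0.0048  0.2473] psi 1.804 ft [-0.4  0.1  0.2] w 0.65 gf 0.0 j7 -0.0
delta [ 0.0928 -0.2524 -0.0182] spin 0.008
side 134 [0.5561 0.1449 0.0186] 0.0022 hub n 34 [0.5555 0.1422 0.0401] zmax 0.0465
 topslope [-0.003 -0.085  0.041]
side wheel [0.5231 0.2776 0.0733 0.237 ] 0.0018
flange 0.41 [0.554 0.137 0.022]
spacer 0.6 [ 0.54  -0.098  0.121]
top 184 [0.554  0.1448 0.014 ] 0.0016 hub n 54 [0.5527 0.1439 0.0376] zmax 0.0445
 topslope [0.029 0.083 0.038]
top wheel [0.5191 0.2772 0.0695 0.237 ] 0.001
flange 0.67 [0.556 0.146 0.024]
flange 0.64 [ 0.483 -0.242  0.115]
spacer 0.71 [0.531 0.2   0.013]
spacer 0.5 [ 0.544 -0.1    0.123]
```

```bash
python3 -c "
from workcell import ticket; print(ticket.hand_in())"
```

```text
the job is handed in; nothing more can be done
None
```

The 100 mm wheel is standing seated in the rack's middle gap, the flange is lying flat, hub up, in the tray, and the job was handed in at about 28 s; hand-in returned no verdict.

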